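# Open the filter tray of a dryer base module

### The job

The dryer's filter tray has to be opened for cleaning. With a closed fingertip push the red bolt fully back by its stud so that it no longer bars the tray, then hook the fingertip behind the green lip and draw the tray gently out along its rails until it stops. Pinch and lift nothing, leave the filter cartridge untouched in the tray and leave the other things on the bench alone.

Things in the scene. Friction and masses are not known exactly. Their poses are not given: they have to be found in the camera images.
- base: White base module of a tumble dryer, fixed to the bench: 200 mm deep (x), 310 mm wide (y), 68 mm high; grey fan motor on its right rear 108 mm high, black box on its left rear 93 mm. Origin: middle of its underside, on the bench. -x points out of its front, roughly to the robot: the tray comes out along -x. +y is the way the bolt opens. Bolt bracket, 28 mm high, at x -180 to -100, y 95 to 155 mm.
- tray (a joint): Travel of the grey filter tray in m: 0 home, 0.110 at its stop, out along the module's -x. Friction about 2.5 N; it stays where left. In front of the module the tray has an open finger pocket, 150 mm wide (y) and 52 mm long (x), between lip and a cross wall 42 mm high; its floor is 16 mm above the bench. The closed bolt bars the tray after 4 mm.
- lip: The tray with its green upright front lip. Lip: 8 mm thick, 150 mm wide (y), top edge 55 mm above the bench, 39 mm above the pocket's floor. Origin: middle of the top edge of its back face, the one that looks into the finger pocket (+x). Axes as the module's: -x is the way out.
- bolt (a joint): How far the red bolt is pushed back, in m: from about 0 (barring the lip) to 0.035 at its stop; it clears the lip from 0.020 on. It slides along the module's +y against about 1.5 N of friction and stays where it is left.
- stud (a point): Middle of the top of the bolt's red upright stud, a round pin 14 mm thick, top 92 mm above the bench, standing 50 mm above the flat red bolt bar (12 mm wide, 100 mm long: y -45 to +55 mm from the stud, top 42 mm above the bench). It stands 18 mm in front (-x) of the plane of the lip's back face. Axes as the module's: push it along +y.
- cartridge_mid (a point): Centre (21 mm above its underside) of the loose white filter cartridge lying in the tray behind the cross wall, 110 x 100 x 42 mm, with a blue grip rib on top. It rides along with the tray; do not take it out.
- cartridge: The same filter cartridge; origin: the middle of its underside.
- capacitor: Bystander: silver motor capacitor standing upright, 44 mm thick, 86 mm high; origin under its centre.
- driver_red: Bystander: screwdriver with a red handle, lying along its x; origin at the middle of its underside.
- driver_black: Bystander: screwdriver with a black handle, lying along its x; origin at the middle of its underside.
- wrench: Bystander: steel wrench lying along its x; origin at the middle of its underside.
- pulley: Bystander: black plastic belt pulley, 60 mm across, 34 mm high; origin under its centre.
Not all that is in view belongs to the job. What is shaped like the cartridge but turquoise is not meant.

How it is judged:
By the outcome, as a careful person would: the job done as asked, in the order asked, and still so for the second after the job is handed in, with the robot touching nothing.
It also fails if it takes over 35 s, if anything falls off the work surface, if the arm or the gripper's body presses on something with over 40 N, if the wrist force passes 120 N, or if a joint passes its speed limit or range.

### The arm

A 6-joint arm with a two-finger parallel gripper is mounted at the origin on the work surface. World frame = base frame: x ahead of the robot, y to its left, z up, the work surface at z = 0. Lengths are in m, angles in rad, forces in N, time in s.
With the tool pointing down it reaches from about 0.3 to 0.95 m from the base axis. Payload 3.1 kg.
Tool frame: the origin (TCP) lies at the very end of the fingers, on their centre line; the grasp point (between the pads) lies 19 mm behind it; z points along the fingers, y is the direction in which the jaws open and shut (so a half turn about z gives the same grasp; the last joint's range is limited). The gripper opens to 85 mm and grips with 20 to 120 N. Pads are 22 mm wide; open, the fingers measure 114 mm over their backs; the gripper's body (76 mm by 85 mm) begins 54 mm behind the grasp point. The pads swing forward as they close: fully open they stand 13 mm farther back than shut.
Start: joints at [1.198, 0.308, 1.634, -0, 1.2, -0.07], TCP at [0.186, 0.597, 0.231] pointing down, gripper open.
Joint ranges: [-3.06, 3.06], [-0.79, 1.96], [0.05, 2.63], [-1.19, 4.34], [0.05, 2.64], [-2.94, 2.94]. Speed limits (rad/s): [2.79, 2.79, 3.14, 3.14, 3.14, 3.14].

### API

Orientations are given as [roll, pitch, yaw] about the fixed x, y, z axes, in that order (R = Rz(yaw) Ry(pitch) Rx(roll)).
In Python, from workcell import ctrl gives the robot as it stands.
- The arm moves only by the shell command python3 -m jog 'ROWS' [FORCE]. ROWS is JSON, a list of rows, each an object of numbers: "grip": the opening, from 0 (shut) to 1 (fully open); "x", "y", "z": the shift along the world's x, y, z in m; "rx", "ry", "rz": the turn, a rotation vector about the world's x, y, z in rad. In form: [{"grip": .., "x": .., "y": .., "z": .., "rx": .., "ry": .., "rz": ..}, ...]. A call has 1 to 8 rows; each row is the pose to reach, as a shift and turn from the pose commanded when the call began; what a row does not reach only later rows make up. A row lasts 1/12 s, in which the tool goes at most 41.7 mm and 7.16 degrees, less where a joint would pass 70% of its speed; a pose out of reach is approached as far as the arm can. A call with a gripper value outside its range is refused whole. The fingers move at their own pace and stop on an object; FORCE is the grip in N (left out, the last holds). Time passes only in rows, so rows that repeat a pose let the fingers close. It gives the time, the measured TCP pose, the force and the opening at its end, in the units of the state.
- ctrl.sense(): the state, without advancing time (a new reading comes with each control period).
- ctrl.read_camera(name): name is "side" or "top"; returns a dict with "img" (400x640x3 uint8, red, green, blue), "camera_matrix" (3x3 intrinsics, pixels), "distortion" ([k1, k2, p1, p2, k3] as OpenCV has them; the pictures are not rectified), "R" (3x3) and "t" (3): a world point X has camera coordinates R X + t. Camera axes: x right, y down, z forward; pixel columns grow to the right and rows downward; lengths in m; the calibration is good to about 2 mm. A picture is of the moment at which its call begins. There is no depth.
- ctrl.finish_job(): hands the job in, once; it reports no verdict.
The state is a dict: "clock": time; "joints": joint angles; "qvel": joint speeds; "effort": joint torques, N m; "ee_pos": TCP position; "ee_rot": TCP orientation; "force": force on the tool from outside, world axes, zero at the start; "moment": the same for the moment, N m; "grip_width": opening from 0.0 (shut) to 1.0 (fully open).
Only numpy, scipy, OpenCV 4.12 (cv2) and the standard library are available. Lean on these libraries where they do the work, as an engineer would, in place of code of your own. Each camera call takes 0.05 s, during which the arm holds its last target. There are 200 camera calls.

## Working session

There is one attempt and no reset: what is moved stays moved. The work goes in short steps, Python scripts to look and compute and a shell command to move; the robot and the scene stay as the last step left them, time stands still between calls to the robot, and variables do not carry over. Pictures are saved under pics/ and viewed, about 8 in all and at most 12, crops included, and the job is handed in when it is done.

```bash
mkdir -p pics; cat > h.py <<'E'
import numpy as np, cv2
from workcell import ctrl
def snap(n,f):
    c=ctrl.read_camera(n); cv2.imwrite('pics/'+f,c['img'][:,:,::-1]); np.savez(''+f[:-4]+'.npz',**c); return c
def ray(c,uv):
    p=cv2.undistortPoints(np.array([[uv]],float),c['camera_matrix'],np.array(c['distortion'],float))[0,0]
    R=np.array(c['R']);t=np.array(c['t']); return -R.T@t, R.T@np.array([p[0],p[1],1])
def at_z(c,uv,z):
    o,d=ray(c,uv); return o+d*(z-o[2])/d[2]
def proj(c,X):
    R=np.array(c['R']); return cv2.projectPoints(np.array(X,float).reshape(-1,1,3),cv2.Rodrigues(R)[0],np.array(c['t'],float),c['camera_matrix'],np.array(c['distortion'],float))[0][:,0]
E
python3 - <<'E'
from h import *
snap('top','t0.png');snap('side','s0.png')
print(ctrl.sense())
E
```

```text
{'clock': 0.1, 'joints': array([ 1.19833635e+00,  3.08973455e-01,  1.63506319e+00, -1.41240889e-05,
        1.19971115e+00, -6.96793079e-02]), 'qvel': array([ 0.0010099 , -0.00091449, -0.00245085,  0.00134294,  0.00130093,
        0.00021136]), 'effort': array([-1.38993701e-04, -4.16409874e+01, -2.77644986e+01, -1.56690594e-04,
        4.02148959e-03,  1.61419047e-05]), 'ee_pos': array([0.1861019 , 0.59585868, 0.23012547]), 'ee_rot': array([-3.13944182e+00, -1.36927676e-04,  2.83881698e+00]), 'force': array([-0.6085703 ,  0.10217613,  0.48487535]), 'moment': array([ 0.05674353,  0.0168181 , -0.00762012]), 'grip_width': 0.9995169517440292}
```

View pics/t0.png

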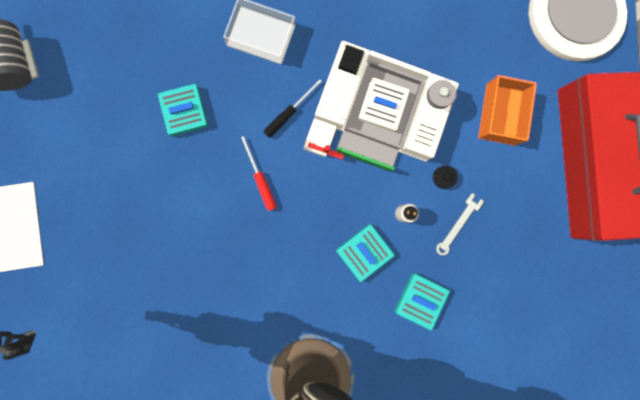

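View pics/s0.png

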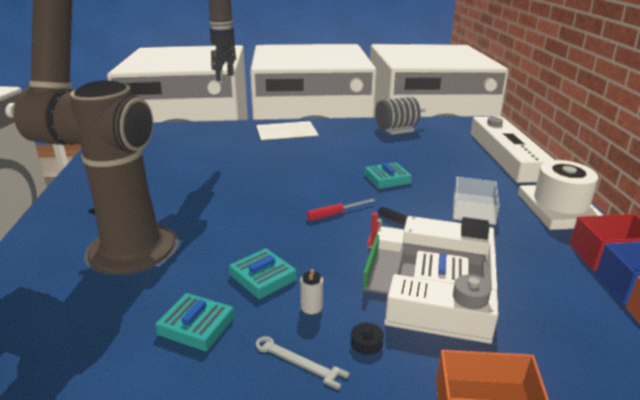

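The top view shows the lip as a green line from about (338,150) to (395,168), and the red bolt at about (310-343, 146-157). The cartridge is at about (385,103). Next I'll enlarge both views.

```bash
python3 - <<'E'
from h import *
a=cv2.imread('pics/t0.png')[125:180,295:405]; b=cv2.imread('pics/s0.png')[200:300,350:450]
a=cv2.resize(a,None,fx=7,fy=7,interpolation=cv2.INTER_CUBIC)[:385,:770]
b=cv2.resize(b,(210,210),interpolation=cv2.INTER_CUBIC)
o=np.zeros((600,770,3),np.uint8);o[:385]=a;o[387:597,:210]=b;cv2.imwrite('pics/c0.png',o)
c=np.load('t0.npz')
for n,uv,z in [('lipL',(338,150),.055),('lipR',(395,168),.055),('capac',(407,213),.086),('bL',(346,42),.068),('bR',(458,81),.068),('FR',(437,160),.068),('FL',(305,150),.028)]: print(n,at_z(c,uv,z).round(4))
E
```

```text
lipL [ 0.5677 -0.0694  0.055 ]
lipR [ 0.5234 -0.2103  0.055 ]
capac [ 0.4116 -0.2309  0.086 ]
bL [ 0.8358 -0.09    0.068 ]
bR [ 0.7401 -0.3693  0.068 ]
FR [ 0.5418 -0.3118  0.068 ]
FL [0.5719 0.0114 0.028 ]
```

View pics/c0.png

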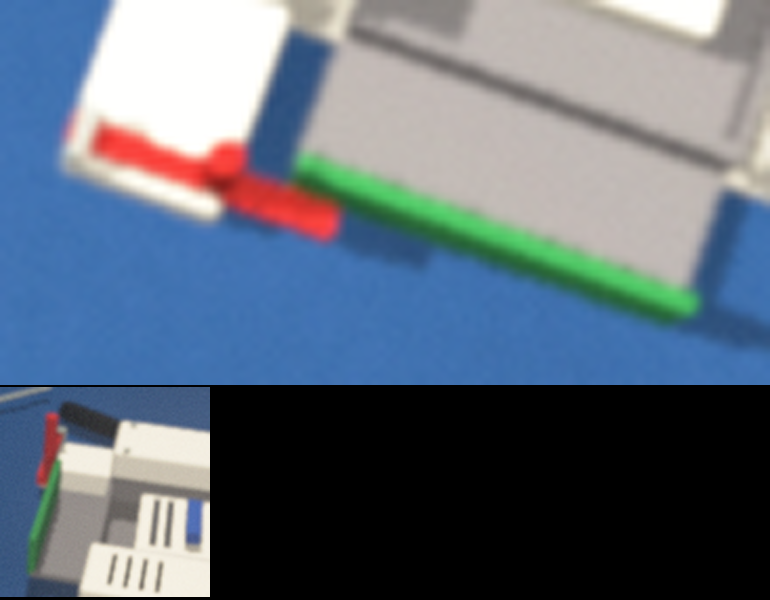

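```bash
python3 - <<'E'
from h import *
c=np.load('t0.npz'); f=lambda x,y:(295+(x+.5)/7-.5,125+(y+.5)/7-.5)
L=at_z(c,f(310,153),.055);R=at_z(c,f(702,293),.055);S=at_z(c,f(230,155),.092);E=at_z(c,f(338,222),.042)
d=L-R;print('lip',L,R,np.linalg.norm(d),'mid',(L+R)/2)
yaw=np.arctan2(d[1],d[0])-np.pi/2;print('yaw',yaw,np.degrees(yaw))
X=np.array([np.cos(yaw),np.sin(yaw),0]);Y=np.array([-np.sin(yaw),np.cos(yaw),0]);print(X,Y)
m=(L+R)/2
for P in (S,E):print(P,(P-m)@X,(P-m)@Y)
bl,br=at_z(c,(346,42),.068),at_z(c,(458,81),.068);e=bl-br;print(np.linalg.norm(e),np.degrees(np.arctan2(e[1],e[0]))-90)
E
```

```text
lip [ 0.5766319  -0.07159883  0.055     ] [ 0.52728612 -0.21004622  0.055     ] 0.14697852622709714 mid [ 0.55195901 -0.14082252  0.055     ]
yaw -0.34238498388165683 -19.617214545073654
[ 0.94195662 -0.3357346   0.        ] [0.3357346  0.94195662 0.        ]
[ 0.5695934  -0.04083279  0.092     ] -0.016959185398878217 0.10010646284167031
[ 0.55408707 -0.08265305  0.042     ] -0.017524968863208836 0.055507585319970194
0.29524183887315736 -18.911379818545427
```

```bash
python3 -m jog '[{"grip":0,"x":0.15,"y":-0.28,"z":0,"rz":-0.034},{"grip":0,"x":0.15,"y":-0.28,"z":0,"rz":-0.034},{"grip":0,"x":0.15,"y":-0.28,"z":0,"rz":-0.034},{"grip":0,"x":0.15,"y":-0.28,"z":0,"rz":-0.034},{"grip":0,"x":0.15,"y":-0.28,"z":0,"rz":-0.034},{"grip":0,"x":0.15,"y":-0.28,"z":0,"rz":-0.034},{"grip":0,"x":0.15,"y":-0.28,"z":0,"rz":-0.034},{"grip":0,"x":0.15,"y":-0.28,"z":0,"rz":-0.034}]'
```

```text
schema error: expected keys grip, x, y, z, rx, ry, rz
```

```bash
python3 -m jog '[{"grip":0,"x":0.15,"y":-0.28,"z":0,"rx":0,"ry":0,"rz":-0.034},{"grip":0,"x":0.15,"y":-0.28,"z":0,"rx":0,"ry":0,"rz":-0.034},{"grip":0,"x":0.15,"y":-0.28,"z":0,"rx":0,"ry":0,"rz":-0.034},{"grip":0,"x":0.15,"y":-0.28,"z":0,"rx":0,"ry":0,"rz":-0.034},{"grip":0,"x":0.15,"y":-0.28,"z":0,"rx":0,"ry":0,"rz":-0.034},{"grip":0,"x":0.15,"y":-0.28,"z":0,"rx":0,"ry":0,"rz":-0.034},{"grip":0,"x":0.15,"y":-0.28,"z":0,"rx":0,"ry":0,"rz":-0.034},{"grip":0,"x":0.15,"y":-0.28,"z":0,"rx":0,"ry":0,"rz":-0.034}]'
```

```text
clock: 0.77
ee_pos: [0.337, 0.3132, 0.2308]
ee_rot: [-3.14, 0.0, 2.804]
force: [0.8, -0.0, -0.8]
grip_width: 0.001
```

```bash
R='' ; python3 -m jog '[{"grip":0,"x":0.218,"y":-0.399,"z":0,"rx":0,"ry":0,"rz":0},{"grip":0,"x":0.218,"y":-0.399,"z":0,"rx":0,"ry":0,"rz":0},{"grip":0,"x":0.218,"y":-0.399,"z":0,"rx":0,"ry":0,"rz":0},{"grip":0,"x":0.218,"y":-0.399,"z":0,"rx":0,"ry":0,"rz":0},{"grip":0,"x":0.218,"y":-0.399,"z":0,"rx":0,"ry":0,"rz":0},{"grip":0,"x":0.218,"y":-0.399,"z":0,"rx":0,"ry":0,"rz":0},{"grip":0,"x":0.218,"y":-0.399,"z":0,"rx":0,"ry":0,"rz":0},{"grip":0,"x":0.218,"y":-0.399,"z":0,"rx":0,"ry":0,"rz":0}]'
```

```text
clock: 1.43
ee_pos: [0.4964, 0.022, 0.231]
ee_rot: [3.142, -0.0, 2.804]
force: [1.0, 0.1, 0.7]
grip_width: 0.002
```

```bash
python3 -m jog '[{"grip":0,"x":0.02,"y":-0.035,"z":0,"rx":0,"ry":0,"rz":0},{"grip":0,"x":0.04,"y":-0.07,"z":0,"rx":0,"ry":0,"rz":0},{"grip":0,"x":0.058,"y":-0.105,"z":0,"rx":0,"ry":0,"rz":0},{"grip":0,"x":0.058,"y":-0.105,"z":-0.04,"rx":0,"ry":0,"rz":0},{"grip":0,"x":0.058,"y":-0.105,"z":-0.08,"rx":0,"ry":0,"rz":0},{"grip":0,"x":0.058,"y":-0.105,"z":-0.115,"rx":0,"ry":0,"rz":0},{"grip":0,"x":0.058,"y":-0.105,"z":-0.115,"rx":0,"ry":0,"rz":0},{"grip":0,"x":0.058,"y":-0.105,"z":-0.115,"rx":0,"ry":0,"rz":0}]'
python3 - <<'E'
from h import *
snap('top','t1.png');snap('side','s1.png')
a=cv2.imread('pics/t1.png')[90:190,280:420]; b=cv2.imread('pics/s1.png')[130:330,330:510]
o=np.zeros((600,800,3),np.uint8)
o[:285,:400]=cv2.resize(a,(400,285),interpolation=cv2.INTER_CUBIC);o[:440,404:800]=cv2.resize(b,(396,440),interpolation=cv2.INTER_CUBIC);cv2.imwrite('pics/c1.png',o)
print(ctrl.sense()['ee_pos'])
E
```

```text
clock: 2.1
ee_pos: [0.5516, -0.0805, 0.1138]
ee_rot: [-3.141, -0.007, 2.805]
force: [0.5, 0.7, 0.8]
grip_width: 0.001
[ 0.55580956 -0.08113504  0.11817896]
```

View pics/c1.png

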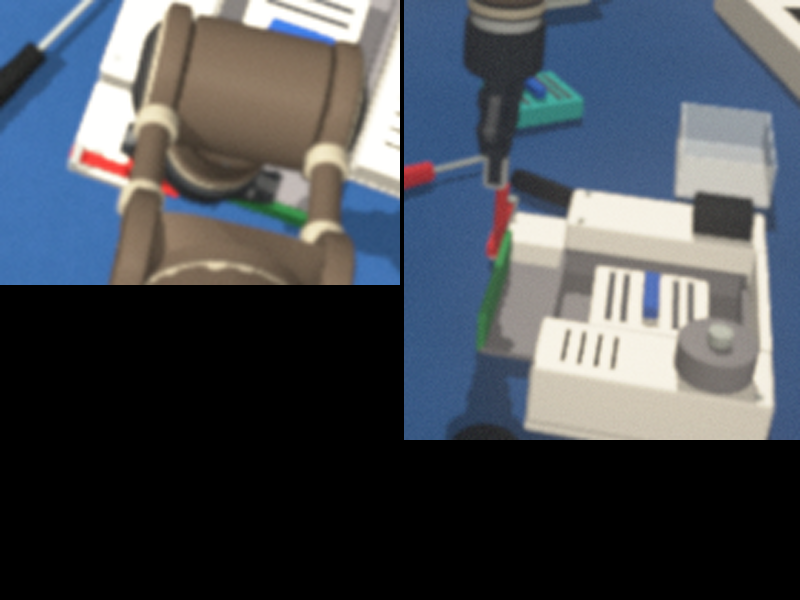

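The side view shows the closed fingertip at crop (493,185), just in front of the stud's top at about (503,188), with the tray and lip untouched. I'll check the stud estimate against the side camera.

```bash
python3 - <<'E'
from h import *
c=np.load('s0.npz');S=[.5696,-.0408,.092]
p=proj(c,[S,[.5696,-.0408,.042],[.5766,-.0716,.055],[.5273,-.2100,.055]]);print(p)
q=proj(c,[ctrl.sense()['ee_pos']]);print('tcp',q, 404+(q[0,0]-330)*2.2,(q[0,1]-130)*2.2)
hsv=cv2.cvtColor(c['img'],cv2.COLOR_RGB2HSV)
m=(hsv[...,1]>150)&((hsv[...,0]<8)|(hsv[...,0]>172))&(hsv[...,2]>90); m[:200]=0;m[260:]=0;m[:,:355]=0;m[:,400:]=0
ys,xs=np.where(m)
for r in range(ys.min(),ys.max()+1):print(r,xs[ys==r].min(),xs[ys==r].max(),end='; ')
g=(hsv[...,0]>50)&(hsv[...,0]<75)&(hsv[...,1]>120);ys,xs=np.where(g);print(xs.min(),ys.min(),xs.max(),ys.max())
E
```

```text
[[374.40052379 212.88173081]
 [373.14055084 231.50983553]
 [378.85414835 233.76649671]
 [367.07462485 271.69471029]]
tcp [[372.06241496 211.94263544]] 496.5373129035429 180.27379796304558
213 373 375; 214 373 376; 215 373 376; 216 373 376; 217 373 375; 218 373 375; 219 373 375; 220 373 375; 221 373 375; 222 373 376; 223 373 377; 224 372 378; 225 372 377; 226 372 377; 227 372 376; 228 372 376; 229 372 376; 230 372 375; 231 372 375; 232 373 375; 233 372 374; 234 373 374; 235 372 373; 236 372 373; 237 371 372; 238 370 372; 239 369 371; 240 369 372; 241 369 371; 242 369 371; 243 369 371; 244 369 371; 364 239 376 285
```

```bash
python3 -m jog '[{"grip":0,"x":0,"y":0,"z":-0.025,"rx":0,"ry":0,"rz":0},{"grip":0,"x":0,"y":0,"z":-0.046,"rx":0,"ry":0,"rz":0},{"grip":0,"x":0,"y":0,"z":-0.046,"rx":0,"ry":0,"rz":0},{"grip":0,"x":0.003,"y":0.009,"z":-0.046,"rx":0,"ry":0,"rz":0},{"grip":0,"x":0.005,"y":0.014,"z":-0.046,"rx":0,"ry":0,"rz":0},{"grip":0,"x":0.007,"y":0.019,"z":-0.046,"rx":0,"ry":0,"rz":0},{"grip":0,"x":0.008,"y":0.024,"z":-0.046,"rx":0,"ry":0,"rz":0},{"grip":0,"x":0.010,"y":0.028,"z":-0.046,"rx":0,"ry":0,"rz":0}]'
python3 -m jog '[{"grip":0,"x":0.0015,"y":0.004,"z":0,"rx":0,"ry":0,"rz":0},{"grip":0,"x":0.003,"y":0.008,"z":0,"rx":0,"ry":0,"rz":0},{"grip":0,"x":0.004,"y":0.012,"z":0,"rx":0,"ry":0,"rz":0},{"grip":0,"x":0.0055,"y":0.016,"z":0,"rx":0,"ry":0,"rz":0}]'
```

```text
clock: 2.87
ee_pos: [0.5657, -0.0527, 0.072]
ee_rot: [-3.141, 0.003, 2.806]
force: [-1.0, -1.3, 1.2]
grip_width: -0.003
clock: 3.2
ee_pos: [0.5699, -0.0367, 0.0703]
ee_rot: [-3.141, 0.0, 2.805]
force: [-0.7, -1.3, 1.2]
grip_width: 0.002
```

```bash
for i in 1; do python3 -m jog '[{"grip":0,"x":0.001,"y":0.003,"z":0,"rx":0,"ry":0,"rz":0},{"grip":0,"x":0.002,"y":0.006,"z":0,"rx":0,"ry":0,"rz":0},{"grip":0,"x":0.003,"y":0.008,"z":0,"rx":0,"ry":0,"rz":0}]'; done
python3 -m jog '[{"grip":0,"x":0.0005,"y":0.0015,"z":0,"rx":0,"ry":0,"rz":0},{"grip":0,"x":0.001,"y":0.003,"z":0,"rx":0,"ry":0,"rz":0}]'
```

```text
clock: 3.45
ee_pos: [0.5726, -0.0286, 0.0701]
ee_rot: [-3.142, -0.0, 2.805]
force: [-0.3, -2.2, 1.0]
grip_width: 0.0
clock: 3.62
ee_pos: [0.5736, -0.0258, 0.0702]
ee_rot: [-3.141, -0.0, 2.805]
force: [-0.4, -1.4, 1.8]
grip_width: 0.0
```

```bash
python3 -m jog '[{"grip":0,"x":0.001,"y":0.002,"z":0,"rx":0,"ry":0,"rz":0},{"grip":0,"x":0.001,"y":0.003,"z":0,"rx":0,"ry":0,"rz":0}]'
python3 -m jog '[{"grip":0,"x":0.001,"y":0.002,"z":0,"rx":0,"ry":0,"rz":0},{"grip":0,"x":0.001,"y":0.003,"z":0,"rx":0,"ry":0,"rz":0}]'
```

```text
clock: 3.78
ee_pos: [0.5742, -0.0241, 0.0702]
ee_rot: [-3.139, -0.001, 2.806]
force: [-2.3, -7.7, 2.1]
grip_width: -0.003
clock: 3.95
ee_pos: [0.5744, -0.0235, 0.0703]
ee_rot: [-3.134, -0.001, 2.808]
force: [-4.2, -14.3, 2.5]
grip_width: 0.002
```

```bash
python3 -m jog '[{"grip":0,"x":-0.003,"y":-0.01,"z":0,"rx":0,"ry":0,"rz":0},{"grip":0,"x":-0.007,"y":-0.02,"z":0,"rx":0,"ry":0,"rz":0},{"grip":0,"x":-0.007,"y":-0.02,"z":0.04,"rx":0,"ry":0,"rz":0},{"grip":0,"x":-0.005,"y":-0.05,"z":0.045,"rx":0,"ry":0,"rz":0},{"grip":0,"x":-0.003,"y":-0.085,"z":0.045,"rx":0,"ry":0,"rz":0},{"grip":0,"x":0.0,"y":-0.115,"z":0.045,"rx":0,"ry":0,"rz":0},{"grip":0,"x":0.0,"y":-0.129,"z":0.045,"rx":0,"ry":0,"rz":0},{"grip":0,"x":0.0,"y":-0.129,"z":0.045,"rx":0,"ry":0,"rz":0}]'
python3 - <<'E'
from h import *
snap('top','t2.png');c=snap('side','s2.png')
a=cv2.imread('pics/t2.png')[90:190,280:420]; b=cv2.imread('pics/s2.png')[180:300,340:500]
o=np.zeros((600,800,3),np.uint8)
o[:285,:400]=cv2.resize(a,(400,285),interpolation=cv2.INTER_CUBIC);o[288:588,404:804]=cv2.resize(b,(400,300),interpolation=cv2.INTER_CUBIC)[:,:396];cv2.imwrite('pics/c2.png',o)
print(ctrl.sense()['ee_pos'],ctrl.sense()['force'])
Y=np.array([.3305,.9438,0]);S=np.array([.5696,-.0408,.092]);print(proj(c,[S,S+.035*Y]))
hsv=cv2.cvtColor(c['img'],cv2.COLOR_RGB2HSV)
m=(hsv[...,1]>150)&((hsv[...,0]<8)|(hsv[...,0]>172))&(hsv[...,2]>90); m[:195]=0;m[260:]=0;m[:,:355]=0;m[:,400:]=0
ys,xs=np.where(m);print([(r,xs[ys==r].min(),xs[ys==r].max()) for r in range(ys.min(),ys.min()+8) if (ys==r).any()])
E
```

```text
clock: 4.62
ee_pos: [0.5756, -0.1517, 0.1152]
ee_rot: [3.141, 0.001, 2.801]
force: [0.7, 1.6, -0.2]
grip_width: -0.002
[ 0.5749343  -0.14860449  0.11464456] [ 0.81438253  0.79196974 -0.09215381]
[[374.40052379 212.88173081]
 [376.83224503 205.644416  ]]
[(206, np.int64(376), np.int64(378)), (207, np.int64(375), np.int64(379)), (208, np.int64(375), np.int64(379)), (209, np.int64(375), np.int64(378)), (210, np.int64(375), np.int64(378)), (211, np.int64(375), np.int64(379)), (212, np.int64(376), np.int64(378)), (213, np.int64(375), np.int64(378))]
```

View pics/c2.png

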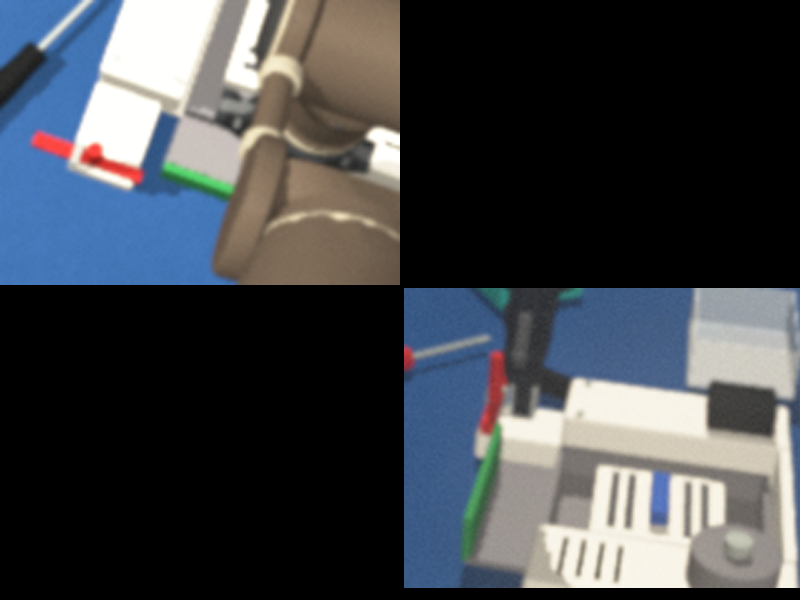

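The bolt is fully back: the stud top sits within 1 px of the projected +35 mm position, and the bar is clear of the lip's left end. I'll lower the fingertip into the pocket next.

```bash
python3 -m jog '[{"grip":0,"x":0,"y":0,"z":-0.03,"rx":0,"ry":0,"rz":0},{"grip":0,"x":0,"y":0,"z":-0.055,"rx":0,"ry":0,"rz":0},{"grip":0,"x":0,"y":0,"z":-0.075,"rx":0,"ry":0,"rz":0},{"grip":0,"x":0,"y":0,"z":-0.085,"rx":0,"ry":0,"rz":0},{"grip":0,"x":0,"y":0,"z":-0.085,"rx":0,"ry":0,"rz":0}]'
python3 -m jog '[{"grip":0,"x":-0.0047,"y":0.0017,"z":0,"rx":0,"ry":0,"rz":0},{"grip":0,"x":-0.0094,"y":0.0033,"z":0,"rx":0,"ry":0,"rz":0},{"grip":0,"x":-0.0123,"y":0.0043,"z":0,"rx":0,"ry":0,"rz":0},{"grip":0,"x":-0.0142,"y":0.005,"z":0,"rx":0,"ry":0,"rz":0},{"grip":0,"x":-0.016,"y":0.0056,"z":0,"rx":0,"ry":0,"rz":0},{"grip":0,"x":-0.0189,"y":0.0066,"z":0,"rx":0,"ry":0,"rz":0}]'
```

```text
clock: 5.13
ee_pos: [0.5727, -0.1464, 0.0271]
ee_rot: [3.141, -0.007, 2.806]
force: [-0.3, -0.2, -1.2]
grip_width: -0.003
clock: 5.63
ee_pos: [0.5589, -0.1427, 0.0317]
ee_rot: [3.141, 0.005, 2.804]
force: [3.1, 0.4, 0.8]
grip_width: -0.0
```

```bash
python3 -m jog '[{"grip":0,"x":-0.0038,"y":0.0013,"z":0,"rx":0,"ry":0,"rz":0},{"grip":0,"x":-0.0076,"y":0.0026,"z":0,"rx":0,"ry":0,"rz":0},{"grip":0,"x":-0.0113,"y":0.004,"z":0,"rx":0,"ry":0,"rz":0},{"grip":0,"x":-0.0151,"y":0.0053,"z":0,"rx":0,"ry":0,"rz":0},{"grip":0,"x":-0.0189,"y":0.0066,"z":0,"rx":0,"ry":0,"rz":0},{"grip":0,"x":-0.0226,"y":0.0079,"z":0,"rx":0,"ry":0,"rz":0},{"grip":0,"x":-0.0264,"y":0.0093,"z":0,"rx":0,"ry":0,"rz":0},{"grip":0,"x":-0.0302,"y":0.0106,"z":0,"rx":0,"ry":0,"rz":0}]'

```

```text
clock: 6.3
ee_pos: [0.5263, -0.1317, 0.0303]
ee_rot: [-3.141, 0.0, 2.805]
force: [3.6, -0.9, 1.7]
grip_width: -0.001
```

```bash
python3 -m jog '[{"grip":0,"x":-0.0038,"y":0.0013,"z":0,"rx":0,"ry":0,"rz":0},{"grip":0,"x":-0.0076,"y":0.0026,"z":0,"rx":0,"ry":0,"rz":0},{"grip":0,"x":-0.0113,"y":0.004,"z":0,"rx":0,"ry":0,"rz":0},{"grip":0,"x":-0.0151,"y":0.0053,"z":0,"rx":0,"ry":0,"rz":0},{"grip":0,"x":-0.0189,"y":0.0066,"z":0,"rx":0,"ry":0,"rz":0},{"grip":0,"x":-0.0226,"y":0.0079,"z":0,"rx":0,"ry":0,"rz":0},{"grip":0,"x":-0.0264,"y":0.0093,"z":0,"rx":0,"ry":0,"rz":0},{"grip":0,"x":-0.0302,"y":0.0106,"z":0,"rx":0,"ry":0,"rz":0}]'
python3 -m jog '[{"grip":0,"x":-0.0038,"y":0.0013,"z":0,"rx":0,"ry":0,"rz":0},{"grip":0,"x":-0.0076,"y":0.0026,"z":0,"rx":0,"ry":0,"rz":0},{"grip":0,"x":-0.0113,"y":0.004,"z":0,"rx":0,"ry":0,"rz":0},{"grip":0,"x":-0.0151,"y":0.0053,"z":0,"rx":0,"ry":0,"rz":0},{"grip":0,"x":-0.0189,"y":0.0066,"z":0,"rx":0,"ry":0,"rz":0},{"grip":0,"x":-0.0226,"y":0.0079,"z":0,"rx":0,"ry":0,"rz":0},{"grip":0,"x":-0.0226,"y":0.0079,"z":0,"rx":0,"ry":0,"rz":0}]'

```

```text
clock: 6.97
ee_pos: [0.496, -0.1209, 0.0302]
ee_rot: [3.141, -0.0, 2.805]
force: [3.6, 1.4, 0.6]
grip_width: 0.002
clock: 7.55
ee_pos: [0.472, -0.1128, 0.0298]
ee_rot: [-3.141, -0.003, 2.805]
force: [0.8, -0.3, -0.3]
grip_width: 0.004
```

```bash
python3 -m jog '[{"grip":0,"x":-0.0019,"y":0.0007,"z":0,"rx":0,"ry":0,"rz":0},{"grip":0,"x":-0.0038,"y":0.0013,"z":0,"rx":0,"ry":0,"rz":0},{"grip":0,"x":-0.0057,"y":0.002,"z":0,"rx":0,"ry":0,"rz":0},{"grip":0,"x":-0.0076,"y":0.0026,"z":0,"rx":0,"ry":0,"rz":0},{"grip":0,"x":-0.0095,"y":0.0033,"z":0,"rx":0,"ry":0,"rz":0},{"grip":0,"x":-0.0105,"y":0.0037,"z":0,"rx":0,"ry":0,"rz":0}]'
python3 -m jog '[{"grip":0,"x":-0.0015,"y":0.0005,"z":0,"rx":0,"ry":0,"rz":0},{"grip":0,"x":-0.003,"y":0.001,"z":0,"rx":0,"ry":0,"rz":0}]'
```

```text
clock: 8.05
ee_pos: [0.4628, -0.1096, 0.0301]
ee_rot: [-3.141, -0.001, 2.805]
force: [2.2, -0.6, -2.2]
grip_width: 0.001
clock: 8.22
ee_pos: [0.4603, -0.1087, 0.0303]
ee_rot: [-3.141, 0.0, 2.805]
force: [1.6, -1.7, -3.5]
grip_width: -0.001
```

```bash
python3 -m jog '[{"grip":0,"x":-0.0015,"y":0.0005,"z":0,"rx":0,"ry":0,"rz":0},{"grip":0,"x":-0.003,"y":0.001,"z":0,"rx":0,"ry":0,"rz":0}]'
python3 -m jog '[{"grip":0,"x":-0.001,"y":0.0004,"z":0,"rx":0,"ry":0,"rz":0},{"grip":0,"x":-0.002,"y":0.0007,"z":0,"rx":0,"ry":0,"rz":0}]'
```

```text
clock: 8.38
ee_pos: [0.4587, -0.1081, 0.0306]
ee_rot: [-3.141, 0.004, 2.805]
force: [7.5, -2.4, -5.4]
grip_width: -0.001
clock: 8.55
ee_pos: [0.4588, -0.1082, 0.031]
ee_rot: [-3.141, 0.009, 2.805]
force: [8.7, -3.9, -7.4]
grip_width: -0.002
```

```bash
python3 -m jog '[{"grip":0,"x":0.006,"y":-0.002,"z":0,"rx":0,"ry":0,"rz":0},{"grip":0,"x":0.015,"y":-0.005,"z":0,"rx":0,"ry":0,"rz":0},{"grip":0,"x":0.015,"y":-0.005,"z":0,"rx":0,"ry":0,"rz":0},{"grip":0,"x":0.015,"y":-0.005,"z":0.03,"rx":0,"ry":0,"rz":0},{"grip":0,"x":0.015,"y":-0.005,"z":0.07,"rx":0,"ry":0,"rz":0},{"grip":0,"x":0.015,"y":-0.005,"z":0.11,"rx":0,"ry":0,"rz":0},{"grip":0,"x":0.015,"y":-0.005,"z":0.15,"rx":0,"ry":0,"rz":0},{"grip":0,"x":0.015,"y":-0.005,"z":0.19,"rx":0,"ry":0,"rz":0}]'
python3 -m jog '[{"grip":0,"x":-0.015,"y":0.3,"z":0.02,"rx":0,"ry":0,"rz":0},{"grip":0,"x":-0.015,"y":0.3,"z":0.02,"rx":0,"ry":0,"rz":0},{"grip":0,"x":-0.015,"y":0.3,"z":0.02,"rx":0,"ry":0,"rz":0},{"grip":0,"x":-0.015,"y":0.3,"z":0.02,"rx":0,"ry":0,"rz":0},{"grip":0,"x":-0.015,"y":0.3,"z":0.02,"rx":0,"ry":0,"rz":0},{"grip":0,"x":-0.015,"y":0.3,"z":0.02,"rx":0,"ry":0,"rz":0},{"grip":0,"x":-0.015,"y":0.3,"z":0.02,"rx":0,"ry":0,"rz":0},{"grip":0,"x":-0.015,"y":0.3,"z":0.02,"rx":0,"ry":0,"rz":0}]'
python3 - <<'E'
from h import *
c=snap('top','t3.png');snap('side','s3.png')
a=cv2.imread('pics/t3.png')[30:260,230:540]; b=cv2.imread('pics/s3.png')[180:360,290:510]
o=np.zeros((600,800,3),np.uint8)
o[:300,:404]=cv2.resize(a,(404,300),interpolation=cv2.INTER_CUBIC);o[270:594,404:800]=cv2.resize(b,(396,324),interpolation=cv2.INTER_CUBIC);cv2.imwrite('pics/c3.png',o)
g=c['img'];hsv=cv2.cvtColor(g,cv2.COLOR_RGB2HSV);m=(hsv[...,0]>50)&(hsv[...,0]<75)&(hsv[...,1]>120)
h0=cv2.cvtColor(np.load('t0.npz')['img'],cv2.COLOR_RGB2HSV);m0=(h0[...,0]>50)&(h0[...,0]<75)&(h0[...,1]>120)
P=[]
for k in (m0,m):
    ys,xs=np.where(k);P.append(at_z(c,(np.mean(xs),np.mean(ys)),.055));print(len(xs),P[-1])
print('travel',np.linalg.norm(P[1]-P[0]))
E
```

```text
clock: 9.22
ee_pos: [0.4689, -0.1113, 0.2216]
ee_rot: [3.142, -0.003, 2.805]
force: [1.1, -0.2, -0.4]
grip_width: -0.0
clock: 9.88
ee_pos: [0.454, 0.1933, 0.2407]
ee_rot: [3.139, -0.002, 2.809]
force: [0.2, -0.5, -0.5]
grip_width: -0.005
244 [ 0.54532387 -0.1365893   0.055     ]
179 [ 0.44478836 -0.09717924  0.055     ]
travel 0.10798399601473298
```

View pics/c3.png

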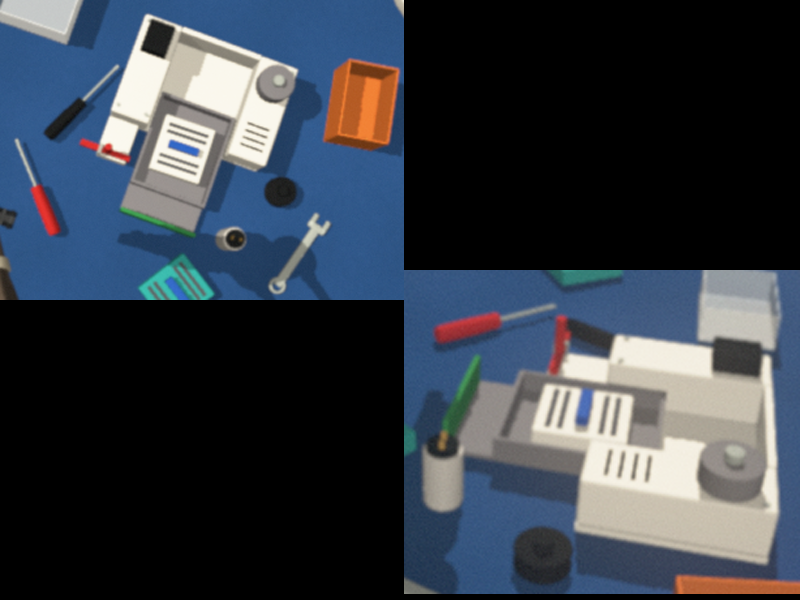

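The tray is out, with the lip at crop (120-195, 208-234), the cartridge in place and the bolt back. The capacitor is still at about (408,213), where it started.

```bash
python3 -c "
from workcell import ctrl
print(ctrl.finish_job())"
```

```text
the job is handed in; nothing more can be done
None
```

The filter tray is open and the job is handed in, at about 10 s on the robot's clock.

- **Bolt:** I pushed it back by its stud with the closed fingertip until the force rose to about 15 N at the stop. In the side camera, the stud top was within 1 px of where 35 mm of travel should put it.
- **Tray:** I hooked the fingertip behind the green lip and drew the tray out gently, at about 3–4 N. It stalled at about 9 N, which I took as the stop.
- **Tray travel:** The fingertip position gives about 109.8 mm. A rougher estimate from the colour of the lip in the top camera gives 108 mm. They differ by 2 mm, about the calibration error, and I trust the stall more.
- **Last pictures:** The cartridge is still lying in the tray and the bolt is still back. The other things look unmoved; the capacitor is the only one whose position I compared with the first picture (within 1 px). The arm was clear of everything when I handed in.

No check failed.

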